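# Rock a battery pack into its charging dock

## Robot

A 6-joint arm with a two-finger parallel gripper is mounted at the origin on a cart in front of the work surface, level with it; the furniture and walls round the work are solid. World frame = base frame: x ahead of the robot, y to its left, z up, the work surface at z = 0. Lengths are in mm, angles in rad, forces in N, time in s.
With the tool pointing down it reaches from about 275 to 750 mm from the base axis. Payload 10.2 kg.
Tool frame: the origin (TCP) lies at the very end of the fingers, on their centre line; the grasp point (between the pads) lies 19 mm behind it (ctrl.grip_depth is the distance from the TCP to the grasp point, in mm); z points along the fingers, x is the direction in which the jaws open and shut, and the axes are right-handed (so a half turn about z gives the same grasp; the last joint's range is limited). The gripper opens to 85 mm and grips with 20 to 120 N. Pads are 22 mm wide; open, the fingers measure 114 mm over their backs; the gripper's body (76 mm by 85 mm) begins 54 mm behind the grasp point. The pads swing forward as they close: fully open they stand 13 mm farther back than shut.
Start: joints at [-1.566, 0.313, 1.498, -0, 1.331, -0.223], TCP at [118.55, -511.446, 231.294] pointing down, gripper open.
Joint ranges: [-2.94, 2.94], [-0.97, 2.17], [0.19, 2.56], [-1.23, 4.37], [0.02, 3.11], [-2.88, 2.88]. Speed limits (rad/s): [2.39, 2.39, 3.01, 3.14, 3.14, 3.14].

## Interface

Orientations are given as a unit quaternion [w, x, y, z].
In Python, from rig import ctrl gives the robot as it stands.
- The arm moves only by the tool play_rows, never from a script. Its argument "motion" is a list of rows, each a list of 2 entries, a list of its own where there are three numbers: the shift along the tool's x, y, z in mm, then the turn, a rotation vector about the tool's x, y, z in degrees. A call has 1 to 20 rows; each row shifts and turns the commanded pose from where the row before left it, along the tool's axes as they then stand; what a row does not reach is not made up. A row lasts 1/12 s, in which the tool goes at most 41.7 mm and 7.16 degrees, less where a joint would pass 70% of its speed; a pose out of reach is approached as far as the arm can. A call with a gripper value outside its range is refused whole. "fingers" is the finger opening in mm, from 0 to 85.4, set as the call begins (left out, the last holds). The fingers move at their own pace and stop on an object; "squeeze" is the grip in N (left out, the last holds). Time passes only in rows, so rows that do not move let the fingers close. It gives the time, the measured TCP pose, the force and the opening at its end, in the units of the state.
- ctrl.sense(): the state, without advancing time (a new reading comes with each control period).
- ctrl.capture(name): name is "side" or "top"; returns the picture (400x640x3 uint8, red, green, blue); there is no depth.
- ctrl.get_calibration(name): a dict with "K" (3x3 intrinsics, pixels), "R" (3x3) and "t" (3): a world point X has camera coordinates R X + t. Camera axes: x right, y down, z forward; pixel columns grow to the right and rows downward; lengths in mm; the calibration is good to about 2 mm. A picture is of the moment at which its call begins. get_calibration takes no time and is no camera call.
- ctrl.finish_job(): hands the job in, once; it reports no verdict.
Trained networks look in the newest picture that a camera, given by its name, has taken for a name from the list of things; names that differ only in an ending like _2 or _b are one class to them, and where a whole thing is asked for, a point or a joint stands for the part that bears it (a point fixed in the world has none). Each returns a list of dicts, best first, with "p" (0 to 1); they miss things now and then, are a little off and sometimes report something else, mostly with a low value. They report only what shows in the picture. A call takes as long as a camera call.
- ctrl.spot_in(camera, name): "position" ([column, row] as shares, 0 to 1, of the picture: columns of its width, rows of its height, amid what is visible of it).
The state is a dict: "time_s": time; "joints": joint angles; "dq": joint speeds; "tau": joint torques, N m; "eef_pos": TCP position; "ee_rot": TCP orientation; "force": force on the tool from outside, world axes, zero at the start; "wrist_torque": the same for the moment, N m; "grip_width": opening from 0.0 (shut) to 1.0 (fully open).
Only numpy, scipy, OpenCV 4.12 (cv2) and the standard library are available. Lean on these libraries where they do the work, as an engineer would, in place of code of your own. Each camera call takes 0.05 s, during which the arm holds its last target. There are 200 camera calls.

## Task

Put the battery pack with the green end on charge: tuck its green end under the yellow lip of the grey charging dock with the pack tilted, then rock the other end down until the pack lies flat on the floor of the pocket, and let go. Leave the red-ended pack where it lies.

Things in the scene. Friction and masses are not known exactly. Their poses are not given: they have to be found in the camera images.
- green_pack: loose black battery pack with a green end: box 100 (x) x 40 (y) x 30 (z) mm, about 0.22 kg, flat on the bench. Origin at the centre of its underside, z up, x lengthwise to the green end (green from x = +20 to +50). Grip across the 40 mm width, about 10 mm from the middle toward the black end, fingers no deeper than 18 mm below its top: they then clear the dock's walls
- dock: grey charging dock fixed to the bench, 134 x 76 mm. Origin at the pocket's centre at bench level, z up, x lengthwise to the yellow lip. Pocket: floor z = 8 mm, 108 (x) x 48 (y) mm at the floor. Side walls (y to +-38) stand to z = 17, low end wall (x = -70 to -54) to z = 20, both with inner edges sloped outward above z = 11. Seated pack: origin at x 0, y 0, z 8, its x along the dock's x
- dock_lip (a point): middle of the free lower edge of the dock's rigid yellow lip: x = +40, y = 0, z = 46 mm of the dock. The lip covers x = 40 to 62, 6 mm thick, full width; end wall below it from x = 54, cheeks beside it (x over 48, y beyond +-30). The opening from lip to low end wall is shorter than the pack, so the green end goes under first, pack tilted 15 to 25 degrees
- red_pack: the other pack, of the same shape, size and axes but with a red end: out of use, to be left where it lies. (A big measuring machine, some 0.35 m high and more, stands on the bench to the right of the dock, from about x = 0.5 m on and y below -0.25 m in the world: swing in clear of it)

How it is judged (in metres and radians):
At the end, for the whole second after the job is handed in: the green-ended pack rests level (within 5 degrees) and right side up on the floor of the pocket (underside within 4 mm of it), its centre within 12 mm of the pocket's, its green end under the yellow lip, at rest and released (horizontal distance between green_pack and dock below 0.012 m and z of green_pack in the frame of dock below 0.012 m and angle between green_pack's own z axis and vertical below 0.09 rad and x of dock_lip in the frame of green_pack above 0.02 m and linear speed of green_pack below 0.02 m/s); the robot touches nothing.
It fails at once if the red-ended pack is moved more than 30 mm (distance of red_pack from where it was at the start of the episode above 0.03 m).
It also fails if it takes over 42 s, if anything falls off the work surface, if the arm or the gripper's body presses on something with over 40 N, if the wrist force passes 120 N, or if a joint passes its speed limit or range.

## Working session

There is one attempt and no reset: what is moved stays moved. The work goes in short steps, Python scripts to look and compute and a tool call to move; the robot and the scene stay as the last step left them, time stands still between calls to the robot, and variables do not carry over. Pictures are saved under pics/ and viewed, about 8 in all and at most 12, crops included, and the job is handed in when it is done.

Besides the shell and the picture viewer there is one more tool, called after "Call:" as name(argument=value, ...), one argument or row to a line, values as JSON. play_rows: Moves the arm, as the interface text tells. Its arguments: {"type":"object","properties":{"motion":{"type":"array"},"fingers":{"type":"number"},"squeeze":{"type":"number"}},"required":["motion"]}

```bash
mkdir -p pics
cat > h.py <<'E'
from rig import ctrl
import numpy as np, cv2
def ray(cam,uv):
    c=ctrl.get_calibration(cam);K,R,t=map(np.array,(c["K"],c["R"],c["t"]))
    t=t.ravel();d=R.T@np.linalg.solve(K,[uv[0],uv[1],1]);return -R.T@t,d
def onz(cam,uv,z):
    o,d=ray(cam,uv);return o+d*(z-o[2])/d[2]
def proj(cam,X):
    c=ctrl.get_calibration(cam);K,R,t=map(np.array,(c["K"],c["R"],c["t"]))
    x=(np.atleast_2d(X)@R.T+t.ravel())@K.T;return x[:,:2]/x[:,2:]
def snap(cam,f):
    im=np.array(ctrl.capture(cam));cv2.imwrite("pics/"+f,im[:,:,::-1]);return im
E
python3 - <<'E'
from h import *
for c in("top","side"):
    snap(c,c+"0.png")
    for n in("green_pack","red_pack","dock","dock_lip"):
        for r in ctrl.spot_in(c,n)[:2]:
            p=np.array(r["position"])*[640,400];print(c,n,p.round(1),round(r["p"],2),onz(c,p,30).round(0))
    print(ray(c,(320,200))[0].round(),ray(c,(320,200))[1].round(2))
s=ctrl.sense();print(s["time_s"],s["ee_rot"],s["eef_pos"],s["force"])
a=cv2.imread("pics/top0.png");cv2.imwrite("pics/top0.png",a)
E
```

```text
top green_pack [190.8 237.4] 0.72 [461. 311.  30.]
top red_pack [289.6 218.9] 0.76 [495. 130.  30.]
top dock [407.2 219.2] 0.76 [494. -91.  30.]
top dock_lip [409.6 221.6] 0.79 [490. -95.  30.]
[444. 120. 913.] [ 0.1  -0.05 -0.99]
side green_pack [313.  300.9] 0.7 [457. 326.  30.]
side red_pack [338.1 230.2] 0.68 [483. 138.  30.]
side dock [363.5 179.1] 0.87 [493. -61.  30.]
side dock_lip [363.9 177.7] 0.77 [494. -68.  30.]
[288. 714. 607.] [ 0.3  -0.72 -0.63]
0.5 [-2.43092458e-05  7.82896615e-01 -6.22151821e-01 -2.21427894e-05] [ 118.55560964 -511.42904414  231.24979855] [0.77496927 0.05402202 0.44453351]
```

View pics/top0.png

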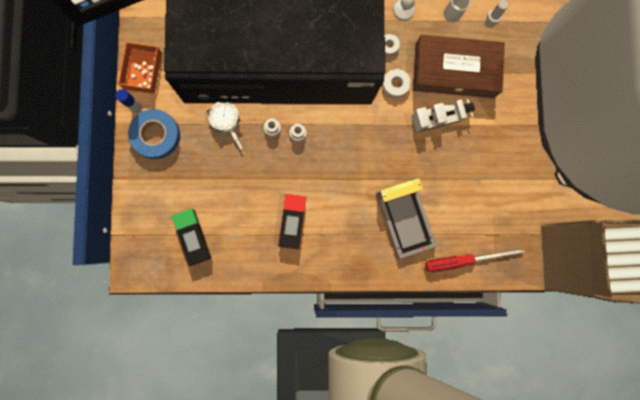

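View pics/side0.png

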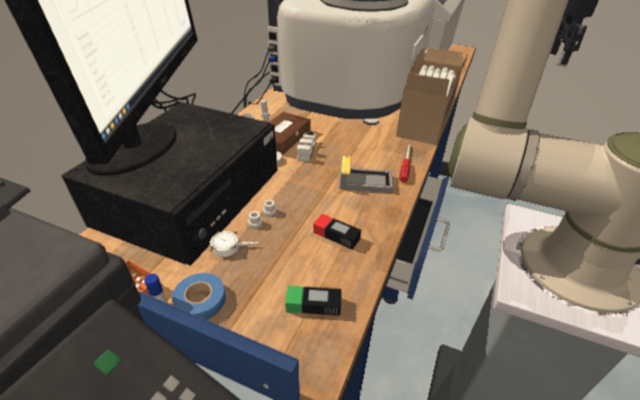

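The top view shows the green pack at about (191,237), the red pack at (291,221), and the dock at (407,218) with its lip at (402,190). The side view agrees. Next I fit the poses by silhouette in both views.

```bash
cat > fit.py <<'E'
from h import *
from scipy.optimize import minimize
def box(x0,x1,y0,y1,z0,z1): return np.array([[x,y,z] for x in(x0,x1) for y in(y0,y1) for z in(z0,z1)],float)
PACK=[box(-50,50,-20,20,0,30)]
DOCK=[box(-70,62,-38,38,0,17),box(-70,-54,-38,38,0,20),box(48,62,-38,38,0,52),box(40,62,-38,38,46,52)]
DOCK=[b for b in DOCK]
S=4
def mask(im,kind,c,w=45):
    f=im.astype(float);r,g,b=f[...,0],f[...,1],f[...,2];mx=f.max(2)+1
    m=((mx-f.min(2))/mx<0.36)
    if kind=="pack": m|=(g>r*1.3)
    else: m|=((r>150)&(g>130)&(b<110)&(g>r*0.75))
    m=m.astype(np.uint8)
    n,l=cv2.connectedComponents(m)
    cu,cv=int(c[0]),int(c[1]);win=l[cv-12:cv+12,cu-12:cu+12]
    k=np.bincount(win[win>0]).argmax();m=(l==k).astype(np.uint8)
    cs,_=cv2.findContours(m,cv2.RETR_EXTERNAL,cv2.CHAIN_APPROX_NONE)
    cv2.drawContours(m,cs,-1,1,-1);return m
def T(parts,p):
    c,s=np.cos(p[2]),np.sin(p[2]);R=np.array([[c,-s,0],[s,c,0],[0,0,1]])
    return [b@R.T+[p[0],p[1],0] for b in parts]
def sil(cam,parts,p):
    m=np.zeros((400*S,640*S),np.uint8)
    for b in T(parts,p):
        h=cv2.convexHull(((proj(cam,b)+.5)*S).astype(np.float32)).round().astype(np.int32)
        cv2.fillConvexPoly(m,h,1)
    return cv2.resize(m.astype(np.float32),(640,400),interpolation=cv2.INTER_AREA)
def fit(ms,parts,p0):
    def cost(q):
        p=[q[0],q[1],q[2]/100]
        return sum(np.abs(sil(c,parts,p)-m).sum()/m.sum() for c,m in ms.items())
    r=minimize(cost,[p0[0],p0[1],p0[2]*100],method="Nelder-Mead",options=dict(initial_simplex=np.array([p0[0],p0[1],p0[2]*100])+np.array([[0,0,0],[12,0,0],[0,12,0],[0,0,12]]),maxiter=150))
    return np.array([r.x[0],r.x[1],r.x[2]/100]),r.fun
E
cat > a.py <<'E'
from fit import *
I={c:cv2.imread(f"pics/{c}0.png")[:,:,::-1] for c in("top","side")}
V={c:I[c][:,:,::-1].copy() for c in I}
for n,k,parts,uv,p0 in(("green","pack",PACK,dict(top=(192,240),side=(318,298)),(461,311,.25)),("dock","dock",DOCK,dict(top=(407,222),side=(365,182)),(480,-90,.25))):
    ms={c:mask(I[c],k,uv[c]) for c in I}
    for sub in(("top","side"),("top",),("side",)):
        p,f=fit({c:ms[c] for c in sub},parts,p0);print(n,sub,p.round(3),round(f,3),[int(ms[c].sum()) for c in sub])
        if len(sub)==2: pp=p
    for c in I:
        cs,_=cv2.findContours(ms[c],0,1);cv2.drawContours(V[c],cs,-1,(255,0,255),1)
        cs,_=cv2.findContours((sil(c,parts,pp)>.5).astype(np.uint8),0,1);cv2.drawContours(V[c],cs,-1,(255,255,0),1)
z=lambda a:cv2.resize(a,None,fx=4,fy=4,interpolation=0)
t=np.hstack([z(V["top"][190:275,150:240]),z(V["top"][175:260,365:455])])
s=np.hstack([z(V["side"][265:325,265:355]),z(V["side"][145:205,325:415])])
cv2.imwrite("pics/fit.png",np.vstack([t,s]))
E
python3 a.py
```

```text
green ('top', 'side') [4.62617e+02 3.13643e+02 3.50000e-01] 0.358 [1132, 1365]
green ('top',) [4.63591e+02 3.15438e+02 3.33000e-01] 0.205 [1132]
green ('side',) [4.61912e+02 3.14254e+02 3.01000e-01] 0.154 [1365]
dock ('top', 'side') [ 5.00703e+02 -9.23550e+01  2.85000e-01] 0.156 [3124, 1330]
dock ('top',) [ 5.00977e+02 -9.23050e+01  3.03000e-01] 0.077 [3124]
dock ('side',) [ 5.01351e+02 -9.25020e+01  2.79000e-01] 0.074 [1330]
```

View pics/fit.png

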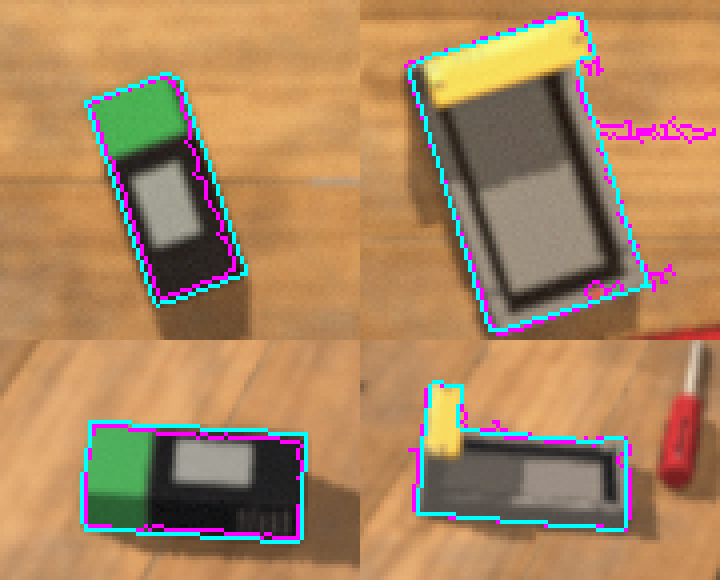

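The fits are good: the dock is at about (501, -92), yaw 0.29, and the green pack at about (462, 314). I'll sharpen the pack fit by including dark pixels and check the grip depth.

```bash
sed -i 's/    if kind=="pack": m|=(g>r\*1.3)/    if kind=="pack": m|=(g>r*1.3)|(mx<75)/' fit.py; python3 a.py | grep green; python3 -c "
from h import *
print(ctrl.grip_depth,[a for a in dir(ctrl) if a[0]!='_'])
im=cv2.imread('pics/top0.png');print(im[255:262,205],im[240,205:214])"
```

```text
green ('top', 'side') [4.62429e+02 3.14295e+02 3.52000e-01] 0.212 [1241, 1426]
green ('top',) [4.62537e+02 3.13329e+02 3.54000e-01] 0.103 [1241]
green ('side',) [4.62270e+02 3.13478e+02 3.39000e-01] 0.102 [1426]
18.700000000000003 ['PlanningError', 'capture', 'finish_job', 'get_calibration', 'grip_depth', 'sense', 'spot_in']
[[36 40 46]
 [36 39 46]
 [31 36 41]
 [25 28 36]
 [30 36 45]
 [29 44 62]
 [43 69 94]] [[ 46  80 115]
 [ 71 119 170]
 [ 77 132 187]
 [ 78 135 193]
 [ 80 136 193]
 [ 76 135 191]
 [ 78 135 192]
 [ 81 136 193]
 [ 79 133 188]]Traceback (most recent call last):
  File "a.py", line 7, in <module>
    p,f=fit({c:ms[c] for c in sub},parts,p0);print(n,sub,p.round(3),round(f,3),[int(ms[c].sum()) for c in sub])
        ~~~^^^^^^^^^^^^^^^^^^^^^^^^^^^^^^^^^
  File "fit.py", line 32, in fit
    r=minimize(cost,[p0[0],p0[1],p0[2]*100],method="Nelder-Mead",options=dict(initial_simplex=np.array([p0[0],p0[1],p0[2]*100])+np.array([[0,0,0],[12,0,0],[0,12,0],[0,0,12]]),maxiter=150))
    res = _minimize_neldermead(fun, x0, args, callback, bounds=bounds,
                               **options)
    fxr = func(xr)
    fx = function(np.copy(x), *(wrapper_args + args))
  File "fit.py", line 31, in cost
    return sum(np.abs(sil(c,parts,p)-m).sum()/m.sum() for c,m in ms.items())
  File "fit.py", line 31, in <genexpr>
    return sum(np.abs(sil(c,parts,p)-m).sum()/m.sum() for c,m in ms.items())
                      ~~~^^^^^^^^^^^
  File "fit.py", line 25, in sil
    h=cv2.convexHull(((proj(cam,b)+.5)*S).astype(np.float32)).round().astype(np.int32)
                       ~~~~^^^^^^^
  File "h.py", line 9, in proj
    c=ctrl.get_calibration(cam);K,R,t=map(np.array,(c["K"],c["R"],c["t"]))
ValueError: time passes only in moves, steps and waits
```

Call:
play_rows(
  motion=[
    [[-24,-17,0],[0,0,0]],
    [[-24,-17,0],[0,0,0]],
    [[-24,-17,0],[0,0,0]],
    [[-24,-17,0],[0,0,0]],
    [[-24,-17,0],[0,0,0]],
    [[-24,-17,0],[0,0,0]],
    [[-24,-17,0],[0,0,0]],
    [[-24,-17,0],[0,0,0]],
    [[-24,-17,0],[0,0,0]],
    [[-24,-17,0],[0,0,0]],
    [[-24,-17,0],[0,0,0]],
    [[-24,-17,0],[0,0,0]],
    [[-24,-17,0],[0,0,0]],
    [[-24,-17,0],[0,0,0]],
    [[-24,-17,0],[0,0,0]],
  ],
  fingers=70,
)

```text
time_s: 1.75
eef_pos: [285.9, -101.8, 231.5]
ee_rot: [0.0, 0.783, -0.622, 0.0]
force: [0.8, -0.8, 0.3]
grip_width: 0.818
```

Call:
play_rows(
  motion=[
    [[-24.2,-17,0],[0,0,0]],
    [[-24.2,-17,0],[0,0,0]],
    [[-24.2,-17,0],[0,0,0]],
    [[-24.2,-17,0],[0,0,0]],
    [[-24.2,-17,0],[0,0,0]],
    [[-24.2,-17,0],[0,0,0]],
    [[-24.2,-17,0],[0,0,0]],
    [[-24.2,-17,0],[0,0,0]],
    [[-24.2,-17,0],[0,0,0]],
    [[-24.2,-17,0],[0,0,0]],
    [[-24.2,-17,0],[0,0,0]],
    [[-24.2,-17,0],[0,0,0]],
    [[-24.2,-17,0],[0,0,0]],
    [[-24.2,-17,0],[0,0,0]],
    [[-24.2,-17,0],[0,0,0]],
    [[0,0,40],[0,0,-3.5]],
    [[0,0,40],[0,0,-3.4]],
    [[0,0,40],[0,0,0]],
    [[0,0,30],[0,0,0]],
    [[0,0,0],[0,0,0]],
  ],
  fingers=70,
)

```text
time_s: 3.42
eef_pos: [449.1, 306.8, 75.8]
ee_rot: [0.004, 0.819, -0.574, -0.003]
force: [-0.6, -0.6, -1.0]
grip_width: 0.815
```

Run:
```python
from h import *
from scipy.spatial.transform import Rotation as Ro
a=snap("top","t1.png");b=snap("side","s1.png")
cv2.imwrite("pics/c1.png",np.hstack([cv2.resize(a[170:300,120:250],(400,400)),cv2.resize(b[200:330,250:380],(400,400))])[:,:,::-1])
s=ctrl.sense();print(s["time_s"],s["eef_pos"],Ro.from_quat(s["ee_rot"],scalar_first=True).as_matrix().round(3),s["joints"])
```

```text
3.5167 [452.31617272 308.13784233  81.90391468] [[ 0.341 -0.94  -0.   ]
 [-0.94  -0.341 -0.   ]
 [-0.     0.    -1.   ]] [3.83889998e-01 5.22476734e-01 1.60911455e+00 1.80341877e-05
 1.01037609e+00 1.60649875e+00]
```

View pics/c1.png

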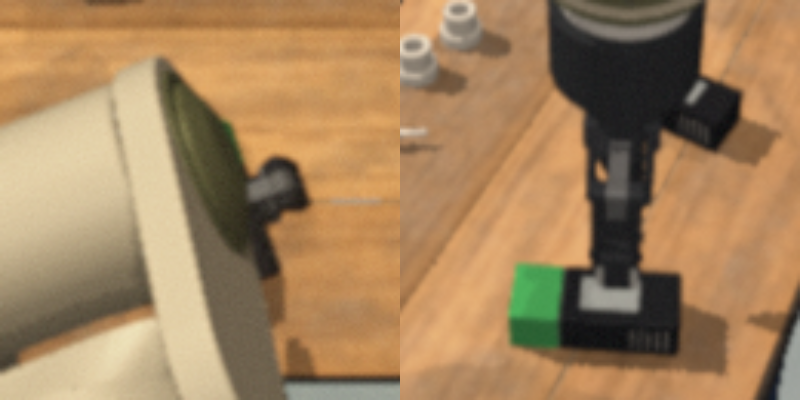

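The side view shows the fingers straddling the black half of the green pack. I'll descend, close, and compare the tip projection to see how the TCP relates to the open fingers.

Call:
play_rows(
  motion=[
    [[-1.8,-1.4,20],[0,0,0]],
    [[0,0,20],[0,0,0]],
    [[0,0,15],[0,0,0]],
    [[0,0,10],[0,0,0]],
    [[0,0,4],[0,0,0]],
    [[0,0,0],[0,0,0]],
    [[0,0,0],[0,0,0]],
  ],
)

```text
time_s: 4.1
eef_pos: [453.7, 310.6, 13.7]
ee_rot: [-0.001, 0.819, -0.574, 0.001]
force: [-0.5, 0.5, 0.8]
grip_width: 0.818
```

Call:
play_rows(
  motion=[
    [[0,0,0],[0,0,0]],
    [[0,0,0],[0,0,0]],
    [[0,0,0],[0,0,0]],
    [[0,0,0],[0,0,0]],
    [[0,0,0],[0,0,0]],
    [[0,0,0],[0,0,0]],
    [[0,0,0],[0,0,0]],
    [[0,0,0],[0,0,0]],
  ],
  fingers=30,
  squeeze=60,
)

```text
time_s: 4.77
eef_pos: [453.4, 310.4, 13.4]
ee_rot: [-0.001, 0.819, -0.574, 0.001]
force: [-0.7, 0.4, 5.9]
grip_width: 0.452
```

Run:
```python
from h import *
b=snap("side","s2.png")
s=ctrl.sense();print(s["time_s"],s["eef_pos"],s["force"],s["grip_width"])
p=s["eef_pos"];x=np.array([.341,-.94,0])
for h in(0,6,13): print(proj("side",p-x*20+[0,0,h]))
cv2.imwrite("pics/c2.png",cv2.resize(b[240:340,260:380],(720,600),interpolation=0)[:,:,::-1])
```

```text
4.8167 [453.39459633 310.43529937  13.38532653] [-1.24953704 -1.20619837  5.59893026] 0.448256870110869
[[317.75104335 309.85810644]]
[[317.80450777 307.85521429]]
[[317.8676345 305.4903513]]
```

View pics/c2.png

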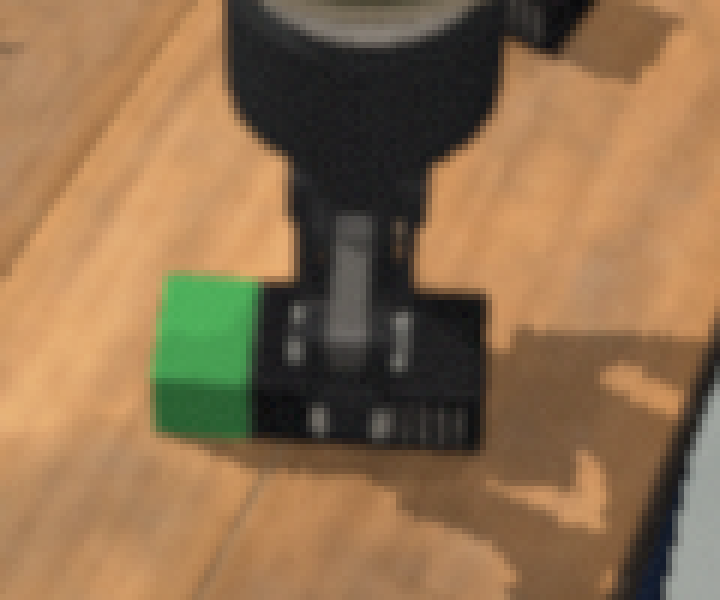

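The gripper holds the pack: opening about 38 mm, with the fingers on the black half. I'll lift and start the transfer.

Call:
play_rows(
  motion=[
    [[0,0,-15],[0,0,0]],
    [[0,0,-30],[0,0,0]],
    [[0,0,-35],[0,0,0]],
    [[0,0,-35],[0,0,0]],
    [[0,0,-30],[0,0,0]],
    [[28,10.7,0],[0,0,0]],
    [[28,10.7,0],[0,0,0]],
    [[28,10.7,0],[0,0,0]],
    [[28,10.7,0],[0,0,0]],
    [[28,10.7,0],[0,0,0]],
    [[28,10.7,0],[0,0,0]],
    [[28,10.7,0],[0,0,0]],
    [[28,10.7,0],[0,0,0]],
    [[28,10.7,0],[0,0,0]],
    [[28,10.7,0],[0,0,0]],
    [[28,10.7,0],[0,0,0]],
    [[28,10.7,0],[0,0,0]],
    [[28,10.7,0],[0,0,3.7]],
    [[27.5,10.4,0],[0,0,0]],
    [[0,0,0],[0,0,0]],
  ],
)

```text
time_s: 6.48
eef_pos: [443.7, -112.7, 157.3]
ee_rot: [0.001, 0.799, -0.602, 0.0]
force: [-0.1, 0.1, -2.9]
grip_width: 0.452
```

```bash
cat > go.py <<'E'
from h import *
import sys
from scipy.spatial.transform import Rotation as Ro
D=np.array([501,-92.4,0]);YAW=0.285
def pose(Bx,Bz,th,g=(-9.6,13.4),y=0):
    th=np.radians(th);Rd=Ro.from_euler('z',YAW)
    Rp=Rd*Ro.from_euler('y',th)
    p=D+Rd.apply([Bx,y,Bz])+Rp.apply([g[0]-50,0,g[1]])
    return p,Rp*Ro.from_matrix([[0,-1,0],[-1,0,0],[0,0,-1]])
def delta(p,R):
    s=ctrl.sense();q=Ro.from_quat(s["ee_rot"],scalar_first=True)
    print("shift",q.inv().apply(p-s["eef_pos"]).round(1),"turn",np.degrees((q.inv()*R).as_rotvec()).round(2),"t",round(s["time_s"],2),"pos",np.round(s["eef_pos"],1),"F",np.round(s["force"],1),"gw",round(s["grip_width"],3))
E
python3 - <<'E'
from go import *
a=snap("top","t3.png");b=snap("side","s3.png")
delta(*pose(-4.6,80,0));delta(*pose(-4.6,26.5,18))
cv2.imwrite("pics/c3.png",np.hstack([cv2.resize(a[150:270,340:460],(400,400)),cv2.resize(b[90:210,300:420],(400,400))])[:,:,::-1])
E
```

```text
shift [ 0.1  4.4 63.7] turn [ 0.03  0.04 -0.18] t 6.58 pos [ 443.6 -109.2  157.1] F [-0.1  0.5 -3. ] gw 0.456
shift [ 0.1 -2.7 99.5] turn [-17.97   0.07  -0.18] t 6.58 pos [ 443.6 -109.2  157.1] F [-0.1  0.5 -3. ] gw 0.456
```

View pics/c3.png

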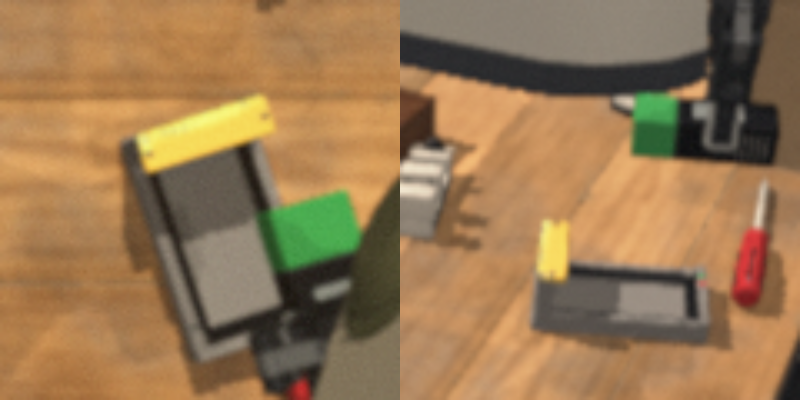

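The pack is held level, and its green end points at the lip. Now I'll tilt it above the pocket and check the in-hand pose numerically.

Call:
play_rows(
  motion=[
    [[0,-0.7,19],[0,0,0]],
    [[0,-0.7,19],[0,0,0]],
    [[0,-0.7,19],[0,0,0]],
    [[0,-0.6,19],[0,0,0]],
    [[0,0,0],[-6,0,0]],
    [[0,0,0],[-6,0,0]],
    [[0,0,0],[-6,0,0]],
    [[0,0,0],[0,0,0]],
    [[0,0,0],[0,0,0]],
    [[0,0,0],[0,0,0]],
  ],
)

```text
time_s: 7.42
eef_pos: [446.3, -107.2, 81.2]
ee_rot: [0.124, 0.791, -0.592, -0.093]
force: [0.2, 0.2, -2.7]
grip_width: 0.456
```

```bash
cat > chk.py <<'E'
from go import *
from fit import box
from scipy.optimize import minimize
# in-hand pack pose in tool: origin offset along pack x (gx) , pack z (gz), pitch; fit silhouettes of green part in both views
def green(im):
    f=im.astype(float);return ((f[...,1]>f[...,0]*1.3)&(f[...,1]>f[...,2]*1.2)).astype(np.uint8)
def run(n):
    I={c:snap(c,f"{c}{n}.png") for c in("top","side")}
    s=ctrl.sense();q=Ro.from_quat(s["ee_rot"],scalar_first=True);p=np.array(s["eef_pos"])
    M={c:green(I[c]) for c in I}
    for c in M:
        n_,l,st,_=cv2.connectedComponentsWithStats(M[c])
        uv=proj(c,p+q.apply([0,-45,0]))[0]
        k=min((i for i in range(1,n_) if st[i,4]>60),key=lambda i:np.hypot(*(uv-_[i])));M[c]=(l==k).astype(np.uint8)
    P=Ro.from_matrix([[0,-1,0],[-1,0,0],[0,0,-1]])
    G=box(20,50,-20,20,0,30)
    def cost(v,cams=("top","side")):
        gx,gz,pit,gy=v
        X=(q*P).apply(Ro.from_euler('y',pit,degrees=True).apply(G-[gx,gy,gz]))+p
        t=0
        for c in cams:
            m=np.zeros((1600,2560),np.uint8);cv2.fillConvexPoly(m,cv2.convexHull(((proj(c,X)+.5)*4).astype(np.float32)).round().astype(np.int32),1)
            t+=np.abs(cv2.resize(m.astype(np.float32),(640,400),interpolation=cv2.INTER_AREA)-M[c]).sum()/M[c].sum()
        return t
    x0=np.array([-9.6,13.4,0,0]);print("nominal",round(cost(x0),3),[int(m.sum()) for m in M.values()])
    r=minimize(cost,x0,method="Nelder-Mead",options=dict(initial_simplex=x0+np.vstack([np.zeros(4),np.diag([4,4,5,3])]),maxiter=150));print("gx gz pitch gy",r.x.round(2),round(r.fun,3))
E
python3 - <<'E'
from chk import *
run(4)
delta(*pose(-4.6,26.5,18));delta(*pose(43,11,18))
E
```

```text
Traceback (most recent call last):
  File "chk.py", line 14, in run
    k=min((i for i in range(1,n_) if st[i,4]>60),key=lambda i:np.hypot(*(uv-_[i])));M[c]=(l==k).astype(np.uint8)
ValueError: min() iterable argument is empty
```

```bash
python3 - <<'E'
s=open('chk.py').read()
s=s.replace('''    for c in M:
''','''    for c in list(M):
        print(c,int(M[c].sum()))
        if M[c].sum()<100: M.pop(c);continue
''').replace('cams=("top","side")):','cams=None):').replace("for c in cams:","for c in M:")
open('chk.py','w').write(s)
E
python3 - <<'E'
from chk import *
run(4)
delta(*pose(-4.6,26.5,18));delta(*pose(43,11,18))
a,b=[cv2.imread(f"pics/{c}4.png") for c in("top","side")]
cv2.imwrite("pics/c4.png",np.hstack([cv2.resize(a[150:270,340:460],(400,400)),cv2.resize(b[120:210,310:400],(400,400))]))
E
```

```text
top 317Traceback (most recent call last):
  File "<stdin>", line 2, in <module>
  File "chk.py", line 16, in run
    k=min((i for i in range(1,n_) if st[i,4]>60),key=lambda i:np.hypot(*(uv-_[i])));M[c]=(l==k).astype(np.uint8)
ValueError: min() iterable argument is empty
```

Run:
```python
from chk import *
for c in("top","side"):
    im=cv2.imread(f"pics/{c}4.png")[:,:,::-1];m=green(im);n,l,st,ce=cv2.connectedComponentsWithStats(m);o=np.argsort(-st[1:,4])[:3]+1;print(c,st[o,4],ce[o].round())
a,b=[cv2.imread(f"pics/{c}4.png") for c in("top","side")]
cv2.imwrite("pics/c4.png",np.hstack([cv2.resize(a[150:270,340:460],(400,400)),cv2.resize(b[110:210,310:410],(400,400))]))
```

```text
top [4 4 4] [[110.   4.]
 [ 76.  10.]
 [ 70.   9.]]
side [423 204   1] [[107. 362.]
 [371. 160.]
 [ 79.  94.]]
```

View pics/c4.png

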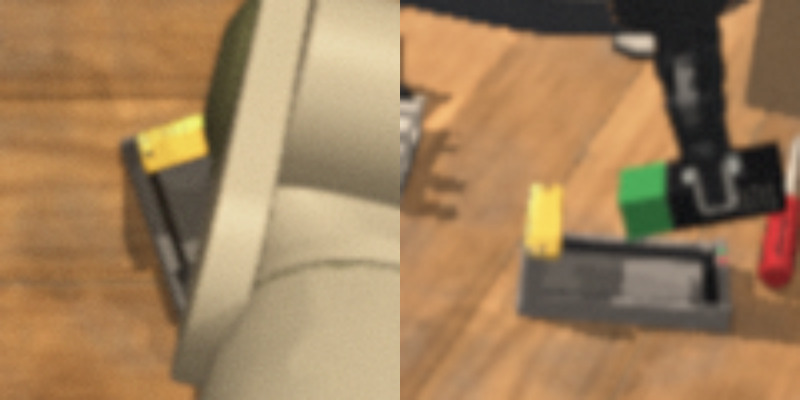

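The top view is now occluded by the arm. The side view shows the pack tilted with its green end down, clear of the dock. I'll fit the in-hand pose from the side view only.

```bash
python3 - <<'E'
s=open('chk.py').read()
s=s.replace('if M[c].sum()<100:','if c=="top":').replace("gx,gz,pit,gy=v","gx,gz,pit=v;gy=0").replace("[-9.6,13.4,0,0]","[-9.6,13.4,0]").replace("np.zeros(4),np.diag([4,4,5,3])","np.zeros(3),np.diag([4,4,5])")
open('chk.py','w').write(s)
E
python3 - <<'E'
from chk import *
run(5)
delta(*pose(-4.6,26.5,18));delta(*pose(43,11,18))
E
```

```text
top 323
side 638
nominal 0.277 [203]
gx gz pitch gy [-9.92 20.   -8.64] 0.237
shift [ 0.3 -7.1 22.8] turn [-0.05  0.02 -0.11] t 7.72 pos [ 446.4 -108.1   81.6] F [ 0.  -0.1 -3.2] gw 0.447
shift [  0.2 -57.1  22.9] turn [-0.05  0.02 -0.11] t 7.72 pos [ 446.4 -108.1   81.6] F [ 0.  -0.1 -3.2] gw 0.447
```

Run:
```python
from chk import *
s=ctrl.sense();q=Ro.from_quat(s["ee_rot"],scalar_first=True);p=np.array(s["eef_pos"])
P=Ro.from_matrix([[0,-1,0],[-1,0,0],[0,0,-1]])
im=cv2.imread("pics/side5.png")
o=np.array([345,130]);Z=8
tiles=[]
for g,pit in((( -9.6,13.4),0),((-9.9,20.),-8.6)):
    v=cv2.resize(im[130:200,345:395+0+0],None,fx=Z,fy=Z,interpolation=cv2.INTER_LINEAR)
    for x0,x1 in((-50,50),(20,50)):
        for y in(-20,20):
            X=np.array([[x0,y,0],[x1,y,0],[x1,y,30],[x0,y,30]],float)
            W=(q*P).apply(Ro.from_euler('y',pit,degrees=True).apply(X-[g[0],0,g[1]]))+p
            cv2.polylines(v,[((proj("side",W)+.5-o)*Z).round().astype(np.int32)],True,(255,0,255) if y>0 else (255,255,0),1)
    tiles.append(v)
cv2.imwrite("pics/c5.png",np.hstack(tiles))
```

```text
(no output)
```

View pics/c5.png

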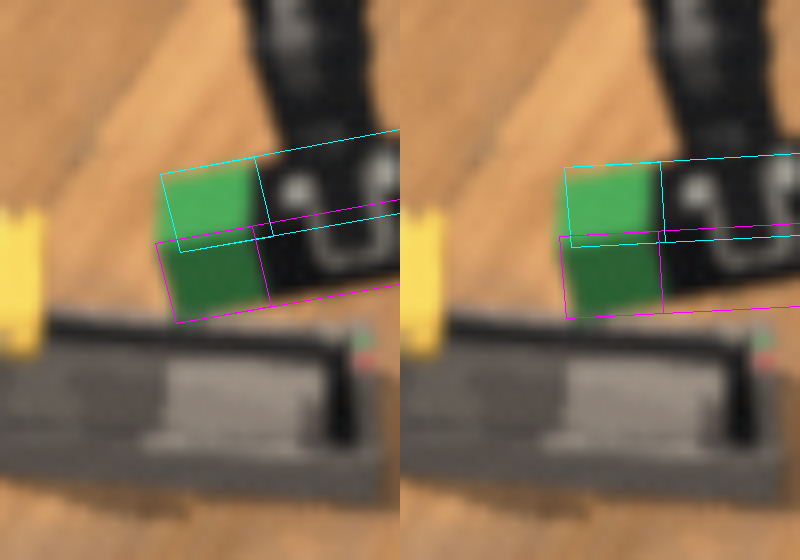

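The nominal in-hand model matches the image: the edges are parallel and within about 1 px. I'll lower to the pre-insert pose and slide along the pack axis under the lip.

Call:
play_rows(
  motion=[
    [[0.1,-3.5,10],[0,0,0]],
    [[0.1,-3.6,10],[0,0,0]],
    [[0,0,2.8],[0,0,0]],
    [[0,-8,0],[0,0,0]],
    [[0,-8,0],[0,0,0]],
    [[0,-8,0],[0,0,0]],
    [[0,-6,0],[0,0,0]],
    [[0,-4,0],[0,0,0]],
    [[0,-4,0],[0,0,0]],
    [[0,0,0],[0,0,0]],
    [[0,0,0],[0,0,0]],
  ],
)

```text
time_s: 8.63
eef_pos: [481.1, -98.0, 45.6]
ee_rot: [0.125, 0.79, -0.593, -0.094]
force: [0.9, -0.0, -2.3]
grip_width: 0.452
```

Run:
```python
from go import *
delta(*pose(43,11,18));delta(*pose(43,9,18))
```

```text
shift [  0.2 -11.7  -0.1] turn [ 0.01  0.02 -0.06] t 8.63 pos [481.1 -98.   45.6] F [ 0.9 -0.  -2.3] gw 0.452
shift [  0.2 -12.3   1.8] turn [ 0.01  0.02 -0.06] t 8.63 pos [481.1 -98.   45.6] F [ 0.9 -0.  -2.3] gw 0.452
```

No contact so far. I'll continue slowly.

Call:
play_rows(
  motion=[
    [[0,-3,0],[0,0,0]],
    [[0,-3,0.3],[0,0,0]],
    [[0,-2.5,0.4],[0,0,0]],
    [[0,-2,0.4],[0,0,0]],
    [[0,-1.2,0.3],[0,0,0]],
    [[0,0,0],[0,0,0]],
    [[0,0,0],[0,0,0]],
  ],
)

```text
time_s: 9.22
eef_pos: [491.2, -95.1, 40.6]
ee_rot: [0.125, 0.79, -0.593, -0.094]
force: [-0.4, -0.3, -3.2]
grip_width: 0.451
```

Run:
```python
from go import *
delta(*pose(43,9,18));delta(*pose(44.5,9,12));delta(*pose(46.5,9,6));delta(*pose(49,8.5,0))
b=snap("side","s6.png");cv2.imwrite("pics/c6.png",cv2.resize(b[130:210,320:420],(750,600),interpolation=cv2.INTER_LINEAR)[:,:,::-1])
```

```text
shift [ 0.2 -0.8  0.2] turn [ 0.02  0.04 -0.07] t 9.22 pos [491.2 -95.1  40.6] F [-0.4 -0.3 -3.2] gw 0.451
shift [ 0.2 -1.1  6. ] turn [ 6.02  0.03 -0.07] t 9.22 pos [491.2 -95.1  40.6] F [-0.4 -0.3 -3.2] gw 0.451
shift [ 0.2 -2.6 11.8] turn [12.02  0.03 -0.07] t 9.22 pos [491.2 -95.1  40.6] F [-0.4 -0.3 -3.2] gw 0.451
shift [ 0.2 -5.4 17.9] turn [18.02  0.02 -0.07] t 9.22 pos [491.2 -95.1  40.6] F [-0.4 -0.3 -3.2] gw 0.451
```

View pics/c6.png

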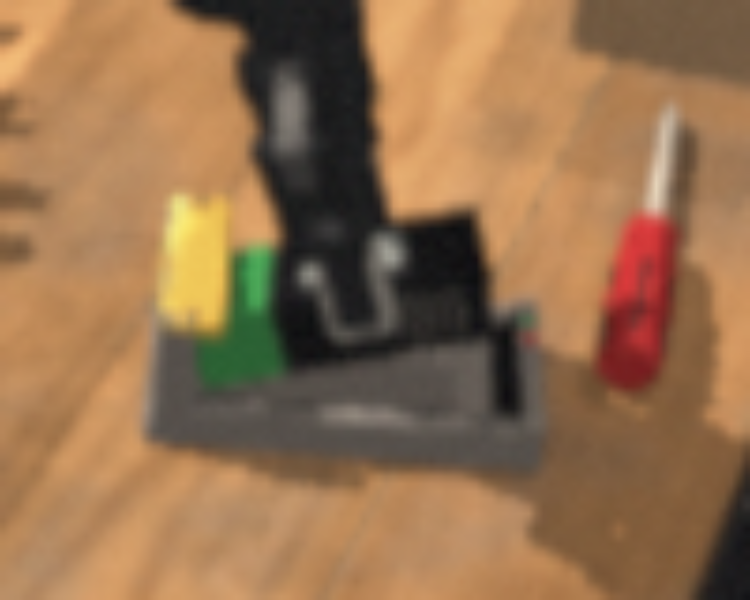

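The side view shows the green end under the lip, the black end raised and no contact force. I'll start rocking down in stages.

Call:
play_rows(
  motion=[
    [[0.1,-0.4,2],[2,0,0]],
    [[0.1,-0.4,2],[2,0,0]],
    [[0,-0.3,2],[2,0,0]],
    [[0,-0.2,1.9],[2,0,0]],
    [[0,-0.1,1.9],[2,0,0]],
    [[0,0,0],[0,0,0]],
    [[0,0,0],[0,0,0]],
  ],
)

```text
time_s: 9.85
eef_pos: [490.3, -95.7, 31.1]
ee_rot: [0.056, 0.798, -0.599, -0.042]
force: [-1.1, 0.2, -2.4]
grip_width: 0.453
```

Run:
```python
from go import *
delta(*pose(45.5,9,8));delta(*pose(47.5,9,4));delta(*pose(49,8.5,0))
```

```text
shift [-0.2  0.3  0.6] turn [ 0.04  0.01 -0.1 ] t 9.85 pos [490.3 -95.7  31.1] F [-1.1  0.2 -2.4] gw 0.453
shift [-0.2 -0.9  4.5] turn [ 4.04  0.   -0.1 ] t 9.85 pos [490.3 -95.7  31.1] F [-1.1  0.2 -2.4] gw 0.453
shift [-0.2 -1.9  9. ] turn [ 8.04 -0.   -0.1 ] t 9.85 pos [490.3 -95.7  31.1] F [-1.1  0.2 -2.4] gw 0.453
```

Call:
play_rows(
  motion=[
    [[0,-0.3,1.5],[1.4,0,0]],
    [[0,-0.4,1.5],[1.4,0,0]],
    [[0,-0.4,1.5],[1.4,0,0]],
    [[0,-0.3,1.5],[1.3,0,0]],
    [[0,-0.3,1.3],[1.3,0,0]],
    [[0,-0.2,1.2],[1.2,0,0]],
    [[0,0,0],[0,0,0]],
    [[0,0,0],[0,0,0]],
  ],
)

```text
time_s: 10.52
eef_pos: [491.6, -95.3, 22.4]
ee_rot: [0.0, 0.8, -0.6, -0.0]
force: [-0.3, -0.2, -3.3]
grip_width: 0.449
```

Run:
```python
from go import *
delta(*pose(49,8.5,0));delta(*pose(49,8,0))
b=snap("side","s7.png");cv2.imwrite("pics/c7.png",cv2.resize(b[130:210,320:420],(750,600),interpolation=cv2.INTER_LINEAR)[:,:,::-1])
```

```text
shift [-0.2  0.8  0.5] turn [ 0.06  0.   -0.08] t 10.52 pos [491.6 -95.3  22.4] F [-0.3 -0.2 -3.3] gw 0.449
shift [-0.2  0.8  1. ] turn [ 0.06  0.   -0.08] t 10.52 pos [491.6 -95.3  22.4] F [-0.3 -0.2 -3.3] gw 0.449
```

View pics/c7.png

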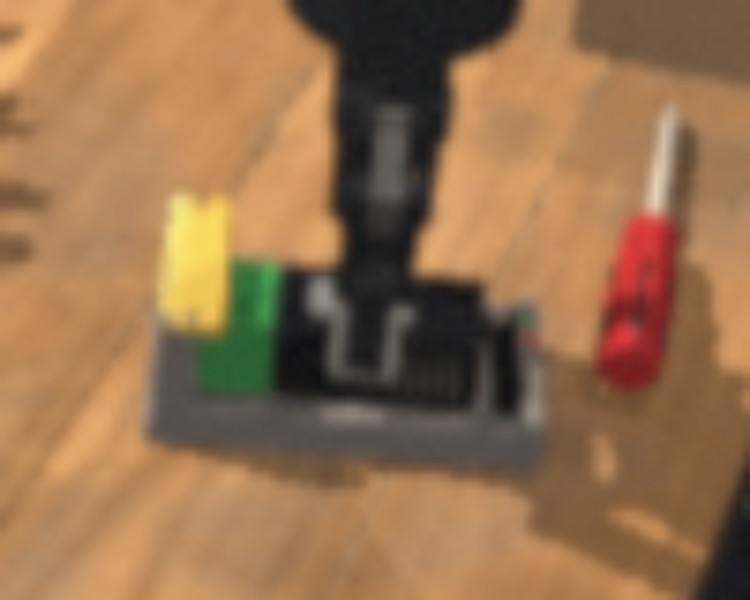

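The pack is level in the pocket with its green end under the lip. The force reading is still only its weight, so I'll ease down to contact.

Call:
play_rows(
  motion=[
    [[0,0.2,0.5],[0,0,0]],
    [[0,0.2,0.5],[0,0,0]],
    [[0,0,0],[0,0,0]],
    [[0,0,0],[0,0,0]],
  ],
)

```text
time_s: 10.9
eef_pos: [491.4, -95.4, 21.4]
ee_rot: [-0.0, 0.8, -0.6, 0.0]
force: [1.1, 0.5, -1.7]
grip_width: 0.455
```

Call:
play_rows(
  motion=[
    [[0,0,0.5],[0,0,0]],
    [[0,0,0.4],[0,0,0]],
    [[0,0,0],[0,0,0]],
    [[0,0,0],[0,0,0]],
  ],
)

```text
time_s: 11.23
eef_pos: [491.4, -95.4, 21.4]
ee_rot: [-0.0, 0.8, -0.6, 0.0]
force: [-3.0, 3.2, 10.3]
grip_width: 0.452
```

Contact with the floor (10 N). I'll release and withdraw.

Call:
play_rows(
  motion=[
    [[0,0,0],[0,0,0]],
    [[0,0,0],[0,0,0]],
    [[0,0,0],[0,0,0]],
    [[0,0,0],[0,0,0]],
    [[0,0,0],[0,0,0]],
  ],
  fingers=62,
)

```text
time_s: 11.65
eef_pos: [491.1, -95.4, 20.3]
ee_rot: [0.0, 0.8, -0.6, -0.0]
force: [0.2, 0.1, -0.0]
grip_width: 0.724
```

Call:
play_rows(
  motion=[
    [[0,0,-4],[0,0,0]],
    [[0,0,-10],[0,0,0]],
    [[0,0,-20],[0,0,0]],
    [[0,0,-30],[0,0,0]],
    [[0,0,-30],[0,0,0]],
    [[0,25,-20],[0,0,0]],
    [[0,30,0],[0,0,0]],
    [[-30,20,0],[0,0,0]],
    [[-30,0,0],[0,0,0]],
    [[-30,0,0],[0,0,0]],
    [[-30,0,0],[0,0,0]],
    [[-30,0,0],[0,0,0]],
    [[-30,0,0],[0,0,0]],
    [[-30,0,0],[0,0,0]],
    [[-30,0,0],[0,0,0]],
    [[0,0,0],[0,0,0]],
    [[0,0,0],[0,0,0]],
  ],
)

```text
time_s: 13.07
eef_pos: [351.7, 114.9, 135.1]
ee_rot: [-0.0, 0.801, -0.599, 0.0]
force: [1.4, -0.2, -0.4]
grip_width: 0.726
```

Run:
```python
from go import *
a=snap("top","t8.png");b=snap("side","s8.png")
for c in("top","side"):
    for n in("green_pack","red_pack"):
        for r in ctrl.spot_in(c,n)[:1]: print(c,n,(np.array(r["position"])*[640,400]).round(1),round(r["p"],2))
cv2.imwrite("pics/c8.png",np.hstack([cv2.resize(a[170:270,350:450],(400,400)),cv2.resize(b[130:210,320:400],(400,400))])[:,:,::-1])
s=ctrl.sense();print(s["time_s"],s["eef_pos"],s["force"])
# predicted green/black boundary and black end on top for seated pack
Rd=Ro.from_euler('z',YAW)
print(proj("top",D+Rd.apply([[20,0,38],[-50,0,38],[-50,0,38]])),proj("side",D+Rd.apply([[20,20,38],[-50,20,38],[-50,20,8]])))
```

```text
top green_pack [407.4 217. ] 0.89
top red_pack [290.3 219.4] 0.75
side green_pack [366.  174.6] 0.76
side red_pack [336.7 231.5] 0.73
13.3667 [352.25051049 113.33876734 134.41820122] [-0.62201611 -0.52509441 -0.35166   ]
[[405.7097837  205.03379871]
 [417.13306867 241.20369142]
 [417.13306867 241.20369142]] [[356.41387576 173.06645383]
 [384.34826034 175.5012432 ]
 [382.87896407 185.07232666]]
```

View pics/c8.png

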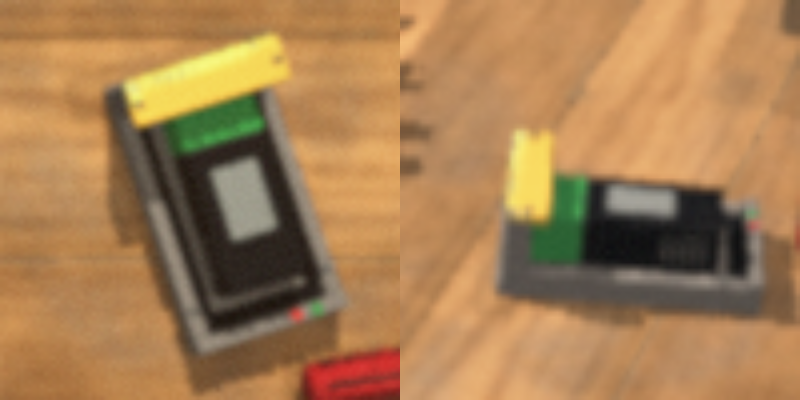

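The pack lies flat in the pocket under the lip. Its green/black edge is at top pixel (405.5, 205) against (405.7, 205.0) predicted for a seated pack. The red pack is unmoved.

```bash
python3 -c "
from rig import ctrl
print(ctrl.finish_job(), ctrl.sense()['time_s'])"
```

```text
the job is handed in; nothing more can be done
the job is handed in; nothing more can be done
```

The green-ended pack is in the dock and the job was handed in at about 13.4 s of the 42 s allowed. I gripped it across its width, tilted it 18°, slid the green end under the yellow lip and rocked it flat. I then pressed lightly until it touched the floor of the pocket (about 10 N), let go and backed away.

**Last checks:**
- **Pack position:** both cameras show the pack flat in the pocket with its green end under the lip. Its green/black edge is within 1 pixel of where a seated pack's would be.
- **Red pack:** it shows at the same place as at the start, to about 1.5 pixels.
- **Arm:** it stands clear, with no force reading beyond noise.

**One check disagreed:** fitting the pack's tilt in the gripper from only its green end, in the side view, gave about 9° less tilt. I judged that fit poorly constrained, because the model outline lay parallel to the pack's edges in the picture. The insertion then ran without contact force until the final touch on the floor.

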